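# Step through the right-foot tester sole

### The arm

A 7-joint arm with a two-finger parallel gripper is mounted at the origin on the work surface. World frame = base frame: x ahead of the robot, y to its left, z up, the work surface at z = 0. Lengths are in m, angles in rad, forces in N, time in s.
With the tool pointing down it reaches from about 0.4 to 0.85 m from the base axis. Payload 10.4 kg.
Tool frame: the origin (TCP) lies at the centre of the arm's flange, where the gripper is bolted on; the fingertips stand 173 mm ahead of it and the grasp point (between the pads) lies 155 mm ahead of it; z points along the fingers, y is the line along which they close (so a half turn about z gives the same grasp; the last joint's range is limited). The gripper opens to 85 mm and grips with 20 to 120 N. Pads are 22 mm wide; open, the fingers measure 114 mm over their backs; the gripper's body (76 mm by 85 mm) begins 54 mm behind the grasp point. The pads swing forward as they close: fully open they stand 13 mm farther back than shut.
Start: joints at [1.22, 0.332, -0.065, 1.46, 0.022, 1.35, -0.088], TCP at [0.201, -0.592, 0.405] pointing down, gripper open.
Joint ranges: [-2.6, 2.6], [-0.5, 2.12], [-1.47, 1.34], [0.16, 2.42], [-1.27, 4.41], [0.06, 2.06], [-2.6, 2.6]. Speed limits (rad/s): [2.22, 2.22, 2.79, 2.79, 3.14, 3.14, 3.14].

### API

Orientations are given as a unit quaternion [x, y, z, w].
In Python, from workcell import manip, viewer, finder gives the robot as it stands.
- The arm moves only by the tool arm_command, never from a script. Its argument "plan" is a list of rows, each an object with "dp": the shift along the tool's x, y, z in mm, a list of three; "spin": the turn about the tool's z in rad. A call has 1 to 5 rows; each row shifts and turns the commanded pose from where the row before left it, along the tool's axes as they then stand; what a row does not reach is not made up. A row lasts 1/10 s, in which the tool goes at most 50 mm and 8.59 degrees, less where a joint would pass 70% of its speed; a pose out of reach is approached as far as the arm can. A call is refused whole if a number of a shift passes 50 or a number of a turn 0.15, either way. A call with a gripper value outside its range is refused whole. "grip" is the closure, from -1 (fully open) to 1 (shut), set as the call begins (left out, the last holds). The fingers move at their own pace and stop on an object; "newtons" is the grip in N (left out, the last holds). Time passes only in rows, so rows that do not move let the fingers close. It gives the time, the measured TCP pose, the force, the opening and the grip force at its end, in the units of the state.
- manip.get_obs(): the state, without advancing time (a new reading comes with each control period).
- viewer.camera(name): name is "side" or "top"; returns the picture (384x512x3 uint8, blue, green, red); there is no depth.
- viewer.camera_params(name): a dict with "vertical_fov" (degrees; the focal length in pixels is half the picture's height over the tangent of half this angle, whatever the lens; pixels are square), "cx", "cy" (the principal point, pixels), "R" (3x3) and "t" (3): a world point X has camera coordinates R X + t. Camera axes: x right, y down, z forward; pixel columns grow to the right and rows downward; lengths in m; the calibration is good to about 2 mm. A picture is of the moment at which its call begins. camera_params takes no time and is no camera call.
- manip.hand_in(): hands the job in; it is judged then, once.
Trained networks look in the newest picture that a camera, given by its name, has taken for a name from the list of things; names that differ only in an ending like _2 or _b are one class to them, and where a whole thing is asked for, a point or a joint stands for the part that bears it (a point fixed in the world has none). Each returns a list of dicts, best first, with "score" (0 to 1); they miss things now and then, are a little off and sometimes report something else, mostly with a low value. They report only what shows in the picture. A call takes as long as a camera call.
- finder.find_in(camera, thing): "position" ([x, y, z] in m, in world coordinates, good to about 4 mm: the middle of the surface that is visible of it).
The state is a dict: "clock": time; "joint_pos": joint angles; "joint_velocities": joint speeds; "tau": joint torques, N m; "position": TCP position; "ee_rot": TCP orientation; "ft_force": force on the tool from outside, world axes, zero at the start; "torque": the same for the moment, N m; "grip_width": opening from 0.0 (shut) to 1.0 (fully open); "grasp_force": force on a finger pad.
Only numpy, scipy, OpenCV 4.12 (cv2) and the standard library are available. Lean on these libraries where they do the work, as an engineer would, in place of code of your own. Each camera call takes 0.05 s, during which the arm holds its last target. There are 200 camera calls.

### The job

On the right-foot tester sole, gently press the four round pads fully down with the fingertips, one after another in the order of a step: the heel, then the ball behind the little toe, then the ball behind the big toe, then the big toe; each pad stays down by itself. The right foot is the one whose big toe is on the left when you look down on it with the toes pointing away from you; leave the left-foot sole's pads up. Do not lift or shift the soles or disturb the things standing around, and finish with the hand clear.

Things in the scene. Friction and masses are not known exactly. Their poses are not given: they have to be found in the camera images.
- right_sole: right-foot tester sole: loose black plate (about 0.9 kg) in the outline of a right foot with five toes, 245 mm long, about 100 mm wide at the ball, 18 mm thick, lying flat on the bench. Origin on its underside at mid-foot; x to the toes, y to the left, z up. Seen from above with the toes pointing away, the big toe is on the LEFT (+y) side. Four round flat-topped aluminium pads stand 15 mm above its top face; pressing it with over 25 N would harm it
- right_heel (a joint): travel of the right sole's heel pad (diameter 40 mm), m: 0 = up, 0.008 = fully down; starts at 0 to 0.001. It slides straight down against 2 N of friction and stays where it is left; under it a spring cushion of 2 N per mm gives up to 5 mm more (10 N) and comes back, so a push of 5 to 6 N takes it fully down, its top then 7 mm above the sole
- right_heel_top (a point): centre of the flat top face of the right sole's heel pad (diameter 40 mm); it lies at x -85, y 0 mm of the sole, 33 mm above the bench when the pad is up, and moves down with the pad
- right_outer (a joint): travel of the right sole's pad on the ball of the foot behind the little toe (diameter 28 mm), m: 0 = up, 0.008 = fully down; starts at 0 to 0.001. It slides straight down against 2 N of friction and stays where it is left; under it a spring cushion of 2 N per mm gives up to 5 mm more (10 N) and comes back, so a push of 5 to 6 N takes it fully down, its top then 7 mm above the sole
- right_outer_top (a point): centre of the flat top face of the right sole's pad on the ball of the foot behind the little toe (diameter 28 mm); it lies at x 35, y -27 mm of the sole, 33 mm above the bench when the pad is up, and moves down with the pad
- right_inner (a joint): travel of the right sole's pad on the ball of the foot behind the big toe (diameter 28 mm), m: 0 = up, 0.008 = fully down; starts at 0 to 0.001. It slides straight down against 2 N of friction and stays where it is left; under it a spring cushion of 2 N per mm gives up to 5 mm more (10 N) and comes back, so a push of 5 to 6 N takes it fully down, its top then 7 mm above the sole
- right_inner_top (a point): centre of the flat top face of the right sole's pad on the ball of the foot behind the big toe (diameter 28 mm); it lies at x 50, y 26 mm of the sole, 33 mm above the bench when the pad is up, and moves down with the pad
- right_toe (a joint): travel of the right sole's big-toe pad (diameter 24 mm), m: 0 = up, 0.008 = fully down; starts at 0 to 0.001. It slides straight down against 2 N of friction and stays where it is left; under it a spring cushion of 2 N per mm gives up to 5 mm more (10 N) and comes back, so a push of 5 to 6 N takes it fully down, its top then 7 mm above the sole
- right_toe_top (a point): centre of the flat top face of the right sole's big-toe pad (diameter 24 mm); it lies at x 103, y 26 mm of the sole, 33 mm above the bench when the pad is up, and moves down with the pad
- left_sole: left-foot tester sole: loose black plate (about 0.9 kg) in the outline of a left foot with five toes, 245 mm long, about 100 mm wide at the ball, 18 mm thick, lying flat on the bench. Origin on its underside at mid-foot; x to the toes, y to the left, z up. Seen from above with the toes pointing away, the big toe is on the RIGHT (-y) side. Four round flat-topped aluminium pads stand 15 mm above its top face; pressing it with over 25 N would harm it
- left_heel (a joint): travel of the left sole's heel pad (diameter 40 mm), m: 0 = up, 0.008 = fully down; starts at 0 to 0.001. It works like the right sole's pads. Its centre lies at x -85, y 0 mm of the sole
- left_outer (a joint): travel of the left sole's pad on the ball of the foot behind the little toe (diameter 28 mm), m: 0 = up, 0.008 = fully down; starts at 0 to 0.001. It works like the right sole's pads. Its centre lies at x 35, y 27 mm of the sole
- left_inner (a joint): travel of the left sole's pad on the ball of the foot behind the big toe (diameter 28 mm), m: 0 = up, 0.008 = fully down; starts at 0 to 0.001. It works like the right sole's pads. Its centre lies at x 50, y -26 mm of the sole
- left_toe (a joint): travel of the left sole's big-toe pad (diameter 24 mm), m: 0 = up, 0.008 = fully down; starts at 0 to 0.001. It works like the right sole's pads. Its centre lies at x 103, y -26 mm of the sole
- tube_clamp: steel ring, 34 mm across, 22 mm tall, standing on the middle of the right-foot sole; origin at its underside (bystander, leave alone)
- pyramid_adapter: steel adapter, 36 mm across, 24 mm tall, standing on the middle of the left-foot sole; origin at its underside (bystander, leave alone)
- screwdriver: blue-handled screwdriver lying on the bench between the soles, roughly along x, less than 40 mm high; origin at its underside (bystander, leave alone)
- squeeze_bottle: blue pear-shaped bottle, 72 mm across, 140 mm tall, beside the soles; origin at its underside (bystander, leave alone)
- thread_spool: yellow conical spool, 54 mm across, 92 mm tall, beside the soles; origin at its underside (bystander, leave alone)
- pylon_tube: standing aluminium tube, 30 mm across, 130 mm tall, beside the soles; origin at its underside (bystander, leave alone)
- screw_cup: white cup, 70 mm across, 60 mm tall, beside the soles; origin at its underside (bystander, leave alone)

How it is judged:
On the way, in this order (a step that is already met when the one before it is completed fails the run):
1. heel pad is down (value of joint right_heel above 0.005 m), for 0.2 s.
2. outer ball pad is down (value of joint right_outer above 0.005 m), for 0.2 s.
3. inner ball pad is down (value of joint right_inner above 0.005 m), for 0.2 s.
4. big-toe pad is down (value of joint right_toe above 0.005 m), for 0.2 s.
At the end, for the whole second after the job is handed in: All four pads of the right-foot sole are down by more than 5 mm of their 8 mm, the left sole's pads are up (under 3 mm), both soles lie flat and still within 20 mm of where they started, and no bystander has moved more than 20 mm (value of joint each of right_heel, right_outer, right_inner, right_toe above 0.005 m and value of joint each of left_heel, left_outer, left_inner, left_toe below 0.003 m and distance of each of right_sole, left_sole, tube_clamp, pyramid_adapter, screwdriver, squeeze_bottle, thread_spool, pylon_tube, screw_cup from where it was at the start of the episode below 0.02 m and height (world z) of each of right_sole, left_sole below 0.005 m and linear speed of each of right_sole, left_sole below 0.02 m/s); the robot touches nothing.
It fails at once if a pad is pressed before the one that comes before it in the order is down ((value of joint right_outer above 0.003 m and value of joint right_heel below 0.005 m) or (value of joint right_inner above 0.003 m and value of joint right_outer below 0.005 m) or (value of joint right_toe above 0.003 m and value of joint right_inner below 0.005 m)).
It fails at once if a pad of the left-foot sole is pressed (value of joint any of left_heel, left_outer, left_inner, left_toe above 0.003 m).
It fails at once if the right-foot sole is pressed with more than 25 N (contact force between any of the fingers, the arm and right_sole above 25 N).
It fails at once if a sole is lifted (8 mm), tipped (5 degrees) or shifted (20 mm) (height (world z) of any of right_sole, left_sole above 0.008 m or angle between any of right_sole, left_sole's own z axis and vertical above 0.087 rad or distance of any of right_sole, left_sole from where it was at the start of the episode above 0.02 m).
It fails at once if a bystander is moved by more than 20 mm (distance of any of tube_clamp, pyramid_adapter, screwdriver, squeeze_bottle, thread_spool, pylon_tube, screw_cup from where it was at the start of the episode above 0.02 m).
It also fails if it takes over 48 s, if anything falls off the work surface, if the arm or the gripper's body presses on something with over 40 N, if the wrist force passes 120 N, or if a joint passes its speed limit or range.

## Working session

There is one attempt and no reset: what is moved stays moved. The work goes in short steps, Python scripts to look and compute and a tool call to move; the robot and the scene stay as the last step left them, time stands still between calls to the robot, and variables do not carry over. Pictures are saved under pics/ and viewed, at most 10 in all, crops included, and the job is handed in when it is done.

Besides the shell and the picture viewer there is one more tool, called as name([rows], argument=value, ...), one row to a line, values as JSON. arm_command: Moves the arm, as the interface text tells. Its arguments: {"type":"object","properties":{"plan":{"type":"array","items":{"type":"object","properties":{"dp":{"type":"array","items":{"type":"number"}},"spin":{"type":"number"}}}},"grip":{"type":"number"},"newtons":{"type":"number"}},"required":["plan"]}

```bash
mkdir -p pics
python3 - <<'E'
from workcell import manip, viewer, finder
import cv2
for c in ("top","side"):
    cv2.imwrite(f"pics/{c}0.png",viewer.camera(c))
    p=viewer.camera_params(c); print(c,p)
    for n in ("right_heel_top","right_outer_top","right_inner_top","right_toe_top","right_sole","left_sole","tube_clamp"):
        print(n,[(r["score"].__round__(2),[round(float(v),3) for v in r["position"]]) for r in finder.find_in(c,n)][:4])
o=manip.get_obs();print({k:o[k] for k in("clock","position","ee_rot","ft_force","grip_width")})
E
```

```text
top {'vertical_fov': 51.029923948678935, 'cx': 259.8592480345212, 'cy': 190.935727229037, 'R': array([[ 0.00258597, -0.99980099, -0.01978105],
       [-0.99840057, -0.00146416, -0.05651697],
       [ 0.05647676,  0.01989556, -0.99820566]]), 't': array([0.00863691, 0.53637084, 0.95140144])}
right_heel_top [(0.59, [0.432, 0.148, 0.03])]
right_outer_top [(0.5, [0.548, 0.102, 0.033]), (0.37, [0.633, -0.191, 0.03])]
right_inner_top [(0.43, [0.623, 0.146, 0.035])]
right_toe_top [(0.46, [0.619, 0.141, 0.029]), (0.24, [0.635, -0.19, 0.03])]
right_sole [(0.61, [0.533, 0.134, 0.019]), (0.27, [0.459, 0.316, 0.07])]
left_sole [(0.95, [0.565, -0.134, 0.02])]
tube_clamp [(0.59, [0.494, 0.128, 0.036]), (0.2, [0.459, 0.317, 0.07])]
side {'vertical_fov': 56.95792716404853, 'cx': 253.2769748235406, 'cy': 190.09657007459583, 'R': array([[ 0.99690224, -0.07653662,  0.01811257],
       [-0.04799037, -0.77438477, -0.63089235],
       [ 0.06231247,  0.62806877, -0.77565893]]), 't': array([-0.54727286,  0.07072564,  0.80545832])}
right_heel_top [(0.48, [0.434, 0.14, 0.033])]
right_outer_top [(0.69, [0.544, 0.095, 0.031])]
right_inner_top [(0.55, [0.572, 0.146, 0.032])]
right_toe_top [(0.64, [0.619, 0.14, 0.028])]
right_sole [(0.87, [0.539, 0.123, 0.018])]
left_sole [(0.92, [0.568, -0.145, 0.016]), (0.17, [0.43, 0.143, 0.03])]
tube_clamp [(0.64, [0.617, -0.372, 0.102]), (0.59, [0.496, 0.12, 0.033]), (0.56, [0.632, -0.201, 0.032])]
{'clock': 0.8, 'position': array([ 0.20127307, -0.59171609,  0.40475828]), 'ee_rot': array([9.86592438e-01, 1.63203419e-01, 1.66440041e-05, 6.55813209e-05]), 'ft_force': array([-0.73480031, -0.52129805, -0.91812605]), 'grip_width': 1.002710499673325}
```

View pics/top0.png

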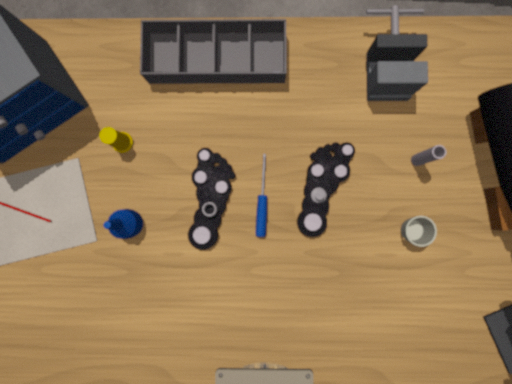

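View pics/side0.png

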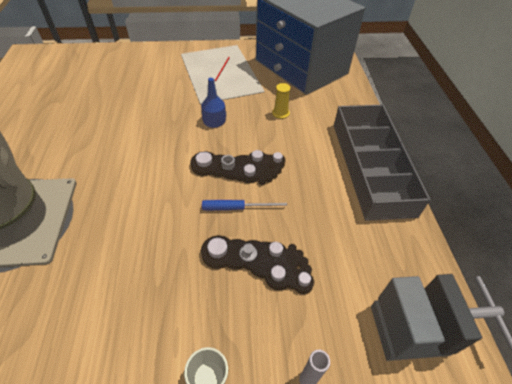

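Top view: the sole on the left (about pixel 211,195, y≈+0.13) has its big toe at (204,155) on the left side, so it is the right foot. Its pads are at heel (203,236), outer (222,187) and inner (200,177). The side view agrees. Next I measure the pads by pixel and fit the sole pose.

```bash
cat > fit.py <<'E'
from workcell import viewer
import cv2, numpy as np
from scipy.optimize import least_squares
L=np.array([[-85,0],[35,-27],[50,26],[103,26]])/1000
seeds=dict(top=[(203,236),(222,187),(200,177),(204,155)],side=[(204,158),(250,170),(257,156),(278,157)])
W={}
for c in seeds:
    im=cv2.imread(f"pics/{c}0.png"); p=viewer.camera_params(c)
    f=192/np.tan(np.radians(p["vertical_fov"]/2))
    m=((im.min(2)>135)).astype(np.uint8)
    n,lab,st,ce=cv2.connectedComponentsWithStats(m,connectivity=4)
    W[c]=[]
    for s in seeds[c]:
        k=lab[s[1],s[0]]
        u,v=ce[k] if k else s
        d=p["R"].T@np.array([(u-p["cx"])/f,(v-p["cy"])/f,1]); o=-p["R"].T@p["t"]
        X=o+d*(0.0327-o[2])/d[2]; W[c].append(X[:2])
        print(c,s,k and st[k],np.round((u,v),1),np.round(X,4))
def pr(q):
    a=q[2];return L@np.array([[np.cos(a),np.sin(a)],[-np.sin(a),np.cos(a)]])+q[:2]
for n,M in list(W.items())+[("both",(np.array(W["top"])+W["side"])/2)]:
    r=least_squares(lambda q:(pr(q)-M).ravel(),[.53,.13,0]); print(n,r.x.round(4),"\n",pr(r.x).round(4).tolist(),"\nres mm",((pr(r.x)-M)*1000).round(1).tolist())
E
python3 fit.py
```

```text
top (203, 236) [193 227  17  17 215] [201.2 234.8] [0.4319 0.147  0.0327]
top (222, 187) [216 181  11  12 101] [221.  186.4] [0.5461 0.1015 0.0327]
top (200, 177) [195 171  11  12 103] [200.  176.5] [0.5694 0.1513 0.0327]
top (204, 155) [199 150  10  10  73] [203.8 154.8] [0.6211 0.1428 0.0327]
side (204, 158) [196 152  16  11 140] [203.3 157.1] [0.4324 0.1462 0.0327]
side (250, 170) [244 164  11   9  70] [249.3 168.2] [0.5462 0.1008 0.0327]
side (257, 156) [252 150  11   8  71] [257.  153.5] [0.5695 0.1511 0.0327]
side (278, 157) [274 152   9   7  52] [277.6 154.9] [0.622  0.1427 0.0327]
top [ 0.5157  0.1336 -0.1594] 
 [[0.4318, 0.1471], [0.546, 0.1014], [0.5692, 0.1513], [0.6215, 0.1429]] 
res mm [[-0.2, 0.0], [-0.1, -0.1], [-0.2, -0.0], [0.4, 0.1]]
side [ 0.5161  0.133  -0.1564] 
 [[0.4322, 0.1463], [0.5465, 0.1009], [0.5696, 0.1509], [0.6219, 0.1427]] 
res mm [[-0.2, 0.1], [0.3, 0.1], [0.1, -0.2], [-0.1, 0.0]]
both [ 0.5159  0.1333 -0.1579] 
 [[0.432, 0.1467], [0.5462, 0.1011], [0.5694, 0.1511], [0.6217, 0.1428]] 
res mm [[-0.2, 0.1], [0.1, 0.0], [-0.0, -0.1], [0.1, 0.0]]
```

arm_command([
  {"dp": [0,0,0]},
], grip=1, newtons=20)

```text
invalid input at $.plan[0]: expected keys dp, spin
```

arm_command([
  {"dp": [0,0,0],"spin": 0.11},
  {"dp": [0,0,0],"spin": 0.11},
  {"dp": [0,0,0],"spin": 0.108},
  {"dp": [40,0,0],"spin": 0},
  {"dp": [40,0,0],"spin": 0},
], grip=1, newtons=20)

```text
clock: 1.3
position: [0.281, -0.5922, 0.4052]
ee_rot: [1.0, -0.002, -0.0, 0.0]
ft_force: [0.3, 0.7, 0.6]
grip_width: 0.145
grasp_force: 0.0
```

arm_command([
  {"dp": [30,-30,0],"spin": 0},
  {"dp": [30,-30,0],"spin": 0},
  {"dp": [30,-30,0],"spin": 0},
  {"dp": [30,-30,0],"spin": 0},
  {"dp": [30,-30,0],"spin": 0},
])

```text
clock: 1.8
position: [0.4323, -0.4404, 0.4049]
ee_rot: [1.0, -0.0, 0.0, 0.0]
ft_force: [0.2, -0.9, -0.2]
grip_width: -0.0
grasp_force: 0.0
```

arm_command([
  {"dp": [0,-40,0],"spin": 0},
  {"dp": [0,-40,0],"spin": 0},
  {"dp": [0,-40,0],"spin": 0},
  {"dp": [0,-40,0],"spin": 0},
  {"dp": [0,-40,0],"spin": 0},
])

```text
clock: 2.3
position: [0.4311, -0.2401, 0.4049]
ee_rot: [1.0, -0.0, 0.0, 0.0]
ft_force: [1.1, -0.4, 0.7]
grip_width: 0.003
grasp_force: 0.0
```

arm_command([
  {"dp": [0,-40,0],"spin": 0},
  {"dp": [0,-40,0],"spin": 0},
  {"dp": [0,-40,0],"spin": 0},
  {"dp": [0,-40,0],"spin": 0},
  {"dp": [0,-40,0],"spin": 0},
])

```text
clock: 2.8
position: [0.431, -0.0401, 0.405]
ee_rot: [1.0, -0.0, 0.0, 0.0]
ft_force: [1.5, -0.3, 0.1]
grip_width: -0.002
grasp_force: 0.0
```

arm_command([
  {"dp": [1,-40,0],"spin": 0},
  {"dp": [0,-40,0],"spin": 0},
  {"dp": [0,-40,0],"spin": 0},
  {"dp": [0,-40,0],"spin": 0},
  {"dp": [0,-27,0],"spin": 0},
])

```text
clock: 3.3
position: [0.4317, 0.148, 0.4051]
ee_rot: [1.0, 0.001, 0.0, -0.0]
ft_force: [1.1, 0.4, 0.3]
grip_width: 0.002
grasp_force: 0.0
```

arm_command([
  {"dp": [0,0,40],"spin": 0},
  {"dp": [0,0,40],"spin": 0},
  {"dp": [0,0,40],"spin": 0},
  {"dp": [0,0,35],"spin": 0},
  {"dp": [0,0,20],"spin": 0},
])

```text
clock: 3.8
position: [0.4315, 0.1449, 0.2272]
ee_rot: [1.0, -0.0, -0.001, 0.0]
ft_force: [-0.0, -0.5, 0.2]
grip_width: 0.001
grasp_force: 0.0
```

Run:
```python
from workcell import manip, viewer
import cv2, numpy as np
a=viewer.camera("side")[90:230,150:330]; b=viewer.camera("top")[120:260,150:330]
cv2.imwrite("pics/p1.png",cv2.resize(np.hstack([a,b]),None,fx=2.2,fy=2.2,interpolation=cv2.INTER_CUBIC))
o=manip.get_obs();print(o["position"],o["ft_force"])
```

```text
[0.43134103 0.14481128 0.22744647] [ 0.28272017 -0.32200922  0.35208736]
```

View pics/p1.png

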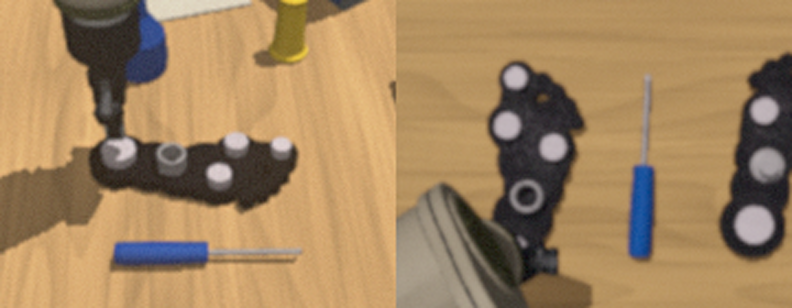

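The fingers are above the heel pad (left crop, about 118,135). Now I descend in small steps and watch the force.

arm_command([
  {"dp": [0,-2,8],"spin": 0},
  {"dp": [0,0,8],"spin": 0},
  {"dp": [0,0,2],"spin": 0},
  {"dp": [0,0,2],"spin": 0},
  {"dp": [0,0,2],"spin": 0},
])

```text
clock: 4.4
position: [0.4326, 0.1472, 0.208]
ee_rot: [1.0, -0.0, 0.0, 0.0]
ft_force: [0.2, 0.5, 0.6]
grip_width: -0.004
grasp_force: 0.0
```

arm_command([
  {"dp": [0,0,1],"spin": 0},
  {"dp": [0,0,1],"spin": 0},
  {"dp": [0,0,1],"spin": 0},
])

```text
clock: 4.7
position: [0.4325, 0.1472, 0.2048]
ee_rot: [1.0, -0.0, 0.0, 0.0]
ft_force: [-0.3, -0.5, 2.3]
grip_width: -0.0
grasp_force: 1.0
```

arm_command([
  {"dp": [0,0,1],"spin": 0},
  {"dp": [0,0,1],"spin": 0},
  {"dp": [0,0,1],"spin": 0},
  {"dp": [0,0,1],"spin": 0},
  {"dp": [0,0,1],"spin": 0},
])

```text
clock: 5.2
position: [0.4325, 0.1472, 0.1997]
ee_rot: [1.0, -0.0, 0.0, 0.0]
ft_force: [0.3, -0.7, 2.0]
grip_width: 0.0
grasp_force: 1.0
```

arm_command([
  {"dp": [0,0,1],"spin": 0},
  {"dp": [0,0,1],"spin": 0},
  {"dp": [0,0,1],"spin": 0},
])

```text
clock: 5.5
position: [0.4325, 0.1472, 0.1967]
ee_rot: [1.0, -0.0, 0.0, 0.0]
ft_force: [-0.0, -0.4, 3.8]
grip_width: 0.0
grasp_force: 1.7
```

One more mm and a hold, then rise.

arm_command([
  {"dp": [0,0,1],"spin": 0},
  {"dp": [0,0,0],"spin": 0},
  {"dp": [0,0,0],"spin": 0},
])

```text
clock: 5.8
position: [0.4325, 0.1472, 0.1958]
ee_rot: [1.0, -0.0, 0.0, 0.0]
ft_force: [-0.1, -0.2, 3.8]
grip_width: 0.0
grasp_force: 2.5
```

arm_command([
  {"dp": [0,0,-4],"spin": 0},
  {"dp": [0,0,-15],"spin": 0},
  {"dp": [0,0,-25],"spin": 0},
  {"dp": [0,0,-25],"spin": 0},
  {"dp": [0,0,0],"spin": 0},
])

```text
clock: 6.3
position: [0.4331, 0.1478, 0.2674]
ee_rot: [1.0, 0.0, 0.002, -0.0]
ft_force: [-0.9, 0.0, 0.7]
grip_width: -0.003
grasp_force: 0.0
```

arm_command([
  {"dp": [40,16,0],"spin": 0},
  {"dp": [40,16,0],"spin": 0},
  {"dp": [33,14,0],"spin": 0},
  {"dp": [0,0,20],"spin": 0},
  {"dp": [0,0,20],"spin": 0},
])

```text
clock: 6.8
position: [0.5459, 0.1006, 0.2234]
ee_rot: [1.0, -0.001, -0.0, -0.0]
ft_force: [0.4, 1.3, 0.2]
grip_width: 0.002
grasp_force: 0.0
```

arm_command([
  {"dp": [0,0,0],"spin": 0},
  {"dp": [0,0,0],"spin": 0},
])

```text
clock: 7.0
position: [0.545, 0.1014, 0.2245]
ee_rot: [1.0, 0.0, -0.001, -0.0]
ft_force: [-0.0, 0.4, 0.1]
grip_width: 0.002
grasp_force: 0.0
```

Run:
```python
from workcell import manip, viewer
import cv2, numpy as np
a=viewer.camera("side")[90:230,150:330]
cv2.imwrite("pics/p2.png",cv2.resize(np.hstack([cv2.imread("pics/side0.png")[90:230,150:330],a]),None,fx=2.2,fy=2.2,interpolation=cv2.INTER_CUBIC))
o=manip.get_obs();print(o["position"],o["ft_force"])
```

```text
[0.54535325 0.10151762 0.22523211] [0.114342   0.22680832 0.26897161]
```

View pics/p2.png

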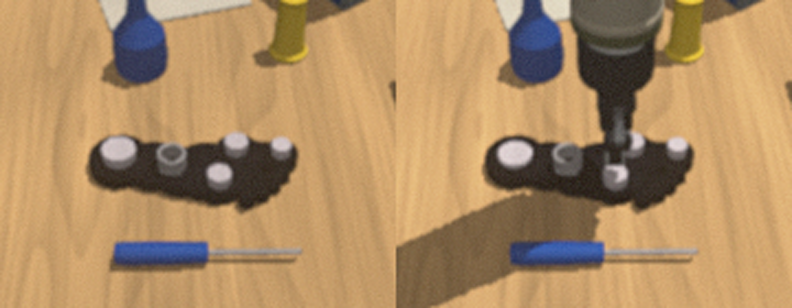

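The heel pad is visibly down (its side wall is hidden at 515,153) and the sole has not moved. The fingers are over the outer pad.

arm_command([
  {"dp": [1,0,8],"spin": 0},
  {"dp": [0,0,6],"spin": 0},
  {"dp": [0,0,3],"spin": 0},
  {"dp": [0,0,1],"spin": 0},
  {"dp": [0,0,1],"spin": 0},
])

```text
clock: 7.55
position: [0.5464, 0.1012, 0.2057]
ee_rot: [1.0, -0.0, -0.0, 0.0]
ft_force: [0.5, -0.3, 1.7]
grip_width: 0.001
grasp_force: 0.7
```

arm_command([
  {"dp": [0,0,1],"spin": 0},
  {"dp": [0,0,1],"spin": 0},
  {"dp": [0,0,1],"spin": 0},
  {"dp": [0,0,1],"spin": 0},
  {"dp": [0,0,1],"spin": 0},
])

```text
clock: 8.05
position: [0.5463, 0.1012, 0.2007]
ee_rot: [1.0, -0.0, 0.0, 0.0]
ft_force: [-1.7, -0.0, 1.3]
grip_width: -0.0
grasp_force: 1.0
```

arm_command([
  {"dp": [0,0,1],"spin": 0},
  {"dp": [0,0,1],"spin": 0},
  {"dp": [0,0,1],"spin": 0},
  {"dp": [0,0,1],"spin": 0},
])

```text
clock: 8.45
position: [0.5464, 0.1012, 0.1967]
ee_rot: [1.0, -0.0, 0.0, 0.0]
ft_force: [-1.9, -0.7, 3.4]
grip_width: 0.001
grasp_force: 1.8
```

arm_command([
  {"dp": [0,0,1],"spin": 0},
  {"dp": [0,0,0],"spin": 0},
  {"dp": [0,0,0],"spin": 0},
])

```text
clock: 8.75
position: [0.5464, 0.1013, 0.1959]
ee_rot: [1.0, -0.0, 0.0, 0.0]
ft_force: [-3.6, 0.3, 4.5]
grip_width: 0.003
grasp_force: 2.5
```

arm_command([
  {"dp": [0,0,-4],"spin": 0},
  {"dp": [0,0,-15],"spin": 0},
  {"dp": [0,0,-15],"spin": 0},
  {"dp": [0,0,0],"spin": 0},
])

```text
clock: 9.15
position: [0.5474, 0.1016, 0.2327]
ee_rot: [1.0, -0.0, 0.002, -0.0]
ft_force: [0.6, -0.6, 0.6]
grip_width: 0.002
grasp_force: 0.0
```

arm_command([
  {"dp": [11,-25,0],"spin": 0},
  {"dp": [12,-25,0],"spin": 0},
  {"dp": [0,0,0],"spin": 0},
  {"dp": [0,0,0],"spin": 0},
])

```text
clock: 9.55
position: [0.5693, 0.1516, 0.2297]
ee_rot: [1.0, 0.0, -0.0, -0.0]
ft_force: [-0.6, 0.5, 1.1]
grip_width: 0.003
grasp_force: 0.0
```

arm_command([
  {"dp": [0,0,10],"spin": 0},
  {"dp": [0,0,8],"spin": 0},
  {"dp": [0,0,4],"spin": 0},
  {"dp": [0,0,1],"spin": 0},
  {"dp": [0,0,1],"spin": 0},
])

```text
clock: 10.05
position: [0.5694, 0.1509, 0.2056]
ee_rot: [1.0, -0.0, -0.0, 0.0]
ft_force: [-0.7, -1.1, 1.3]
grip_width: 0.0
grasp_force: 0.7
```

arm_command([
  {"dp": [0,0,1],"spin": 0},
  {"dp": [0,0,1],"spin": 0},
  {"dp": [0,0,1],"spin": 0},
  {"dp": [0,0,1],"spin": 0},
  {"dp": [0,0,1],"spin": 0},
])

```text
clock: 10.55
position: [0.5695, 0.1511, 0.2007]
ee_rot: [1.0, -0.0, 0.0, 0.0]
ft_force: [-0.5, -0.9, 2.1]
grip_width: 0.0
grasp_force: 1.0
```

arm_command([
  {"dp": [0,0,1],"spin": 0},
  {"dp": [0,0,1],"spin": 0},
  {"dp": [0,0,1],"spin": 0},
  {"dp": [0,0,1],"spin": 0},
])

```text
clock: 10.95
position: [0.5695, 0.1511, 0.1967]
ee_rot: [1.0, -0.0, 0.0, 0.0]
ft_force: [-1.3, -1.7, 3.7]
grip_width: -0.001
grasp_force: 1.8
```

arm_command([
  {"dp": [0,0,1],"spin": 0},
  {"dp": [0,0,0],"spin": 0},
  {"dp": [0,0,0],"spin": 0},
])

```text
clock: 11.25
position: [0.5695, 0.1511, 0.1959]
ee_rot: [1.0, -0.0, 0.0, 0.0]
ft_force: [-1.5, -3.1, 5.6]
grip_width: -0.005
grasp_force: 2.5
```

arm_command([
  {"dp": [0,0,-4],"spin": 0},
  {"dp": [0,0,-15],"spin": 0},
  {"dp": [0,0,-15],"spin": 0},
  {"dp": [0,0,0],"spin": 0},
])

```text
clock: 11.65
position: [0.5702, 0.1519, 0.2328]
ee_rot: [1.0, -0.0, 0.002, -0.001]
ft_force: [0.5, 1.0, -0.7]
grip_width: 0.001
grasp_force: 0.0
```

arm_command([
  {"dp": [26,4,0],"spin": 0},
  {"dp": [26,4,0],"spin": 0},
  {"dp": [0,0,0],"spin": 0},
  {"dp": [0,0,0],"spin": 0},
])

```text
clock: 12.05
position: [0.6214, 0.1432, 0.2296]
ee_rot: [1.0, -0.0, -0.0, -0.0]
ft_force: [-0.8, 0.5, -0.6]
grip_width: 0.0
grasp_force: 0.0
```

Run:
```python
from workcell import manip, viewer
import cv2, numpy as np
a=viewer.camera("side")[90:230,150:330]; b=viewer.camera("top")[120:260,150:330]
cv2.imwrite("pics/p3.png",cv2.resize(np.hstack([a,b]),None,fx=2.2,fy=2.2,interpolation=cv2.INTER_CUBIC))
o=manip.get_obs();print(o["position"],o["ft_force"])
```

```text
[0.6206924  0.14367747 0.22963757] [-1.35536374 -0.45096551 -0.30401368]
```

View pics/p3.png

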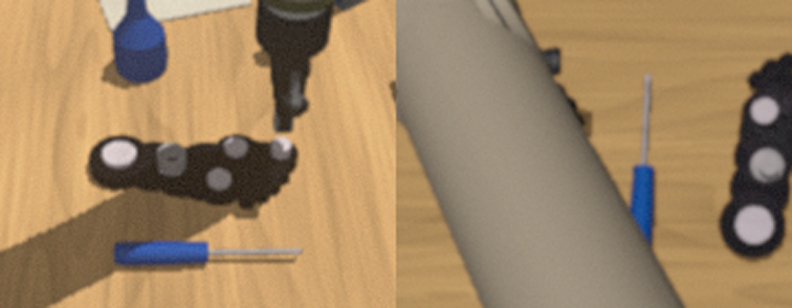

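In the side crop, heel (119,153), outer (219,180) and inner (236,147) are down. The toe pad (281,148) is up with the fingers above it. The soles have not moved.

arm_command([
  {"dp": [0,0,10],"spin": 0},
  {"dp": [0,0,8],"spin": 0},
  {"dp": [0,0,4],"spin": 0},
  {"dp": [0,0,1],"spin": 0},
  {"dp": [0,0,1],"spin": 0},
])

```text
clock: 12.65
position: [0.6213, 0.1432, 0.2056]
ee_rot: [1.0, -0.0, -0.0, 0.0]
ft_force: [0.2, 0.4, 0.8]
grip_width: -0.002
grasp_force: 0.2
```

arm_command([
  {"dp": [0,0,1],"spin": 0},
  {"dp": [0,0,1],"spin": 0},
  {"dp": [0,0,1],"spin": 0},
  {"dp": [0,0,1],"spin": 0},
  {"dp": [0,0,1],"spin": 0},
])

```text
clock: 13.15
position: [0.6214, 0.1432, 0.2008]
ee_rot: [1.0, -0.0, 0.0, -0.0]
ft_force: [-1.4, 0.6, 2.1]
grip_width: -0.002
grasp_force: 1.0
```

arm_command([
  {"dp": [0,0,1],"spin": 0},
  {"dp": [0,0,1],"spin": 0},
  {"dp": [0,0,1],"spin": 0},
  {"dp": [0,0,1],"spin": 0},
])

```text
clock: 13.55
position: [0.6214, 0.1432, 0.1967]
ee_rot: [1.0, -0.0, 0.0, -0.0]
ft_force: [-1.2, -0.3, 3.0]
grip_width: 0.001
grasp_force: 1.8
```

Press the last mm, rise, and retreat up and back toward the base side, clear of the camera views.

arm_command([
  {"dp": [0,0,1],"spin": 0},
  {"dp": [0,0,0],"spin": 0},
  {"dp": [0,0,0],"spin": 0},
])

```text
clock: 13.85
position: [0.6215, 0.1432, 0.1959]
ee_rot: [1.0, -0.0, 0.0, 0.0]
ft_force: [-2.0, -0.0, 4.8]
grip_width: -0.002
grasp_force: 2.5
```

arm_command([
  {"dp": [0,0,-4],"spin": 0},
  {"dp": [0,0,-20],"spin": 0},
  {"dp": [0,0,-40],"spin": 0},
  {"dp": [0,0,-40],"spin": 0},
  {"dp": [0,0,-40],"spin": 0},
])

```text
clock: 14.35
position: [0.6212, 0.1429, 0.3411]
ee_rot: [1.0, -0.0, -0.0, 0.0]
ft_force: [0.4, 0.2, -0.8]
grip_width: 0.004
grasp_force: 0.0
```

arm_command([
  {"dp": [-15,40,-10],"spin": 0},
  {"dp": [-15,40,-10],"spin": 0},
  {"dp": [-15,40,-10],"spin": 0},
  {"dp": [-15,40,-10],"spin": 0},
  {"dp": [0,0,0],"spin": 0},
])

```text
clock: 14.85
position: [0.5604, -0.0234, 0.3809]
ee_rot: [1.0, -0.005, 0.001, 0.002]
ft_force: [0.7, 0.3, -0.0]
grip_width: -0.004
grasp_force: 0.0
```

arm_command([
  {"dp": [0,40,0],"spin": 0},
  {"dp": [0,40,0],"spin": 0},
  {"dp": [0,40,0],"spin": 0},
  {"dp": [0,0,0],"spin": 0},
  {"dp": [0,0,0],"spin": 0},
])

```text
clock: 15.35
position: [0.5612, -0.1375, 0.3794]
ee_rot: [1.0, -0.001, -0.0, -0.0]
ft_force: [0.3, 0.7, 0.0]
grip_width: 0.001
grasp_force: 0.0
```

Run:
```python
from workcell import manip, viewer
import cv2, numpy as np
a=viewer.camera("side"); b=viewer.camera("top")[120:260,150:330]
cv2.imwrite("pics/p4.png",cv2.resize(np.hstack([a[90:230,150:330],b]),None,fx=2.2,fy=2.2,interpolation=cv2.INTER_CUBIC))
o=manip.get_obs();print(o["position"],o["ft_force"],o["clock"])
```

```text
[ 0.56145813 -0.13541562  0.37967896] [ 0.64997606  1.00806677 -0.49551351] 15.45
```

View pics/p4.png

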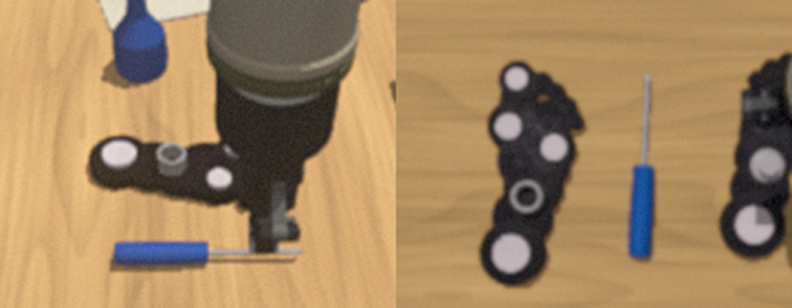

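The hand is clear and the sole, tube clamp and screwdriver are where they started. Each pad took the same travel (about 10 mm below contact, roughly 4 to 6 N). The toe is hidden in the side crop, but its force profile matches the other three.

```bash
python3 -c "
from workcell import manip
print(manip.hand_in())"
```

```text
the job is handed in; nothing more can be done
None
```

I pressed all four right-foot pads down in order (heel, outer ball, inner ball, big toe) at about 4–6 N each and handed the job in with the hand clear. The last picture hid the toe pad, so that one rests on its travel and force matching the other three, and hand-in returned no verdict.

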